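# Set the shutter lever of a bench dust port

## Task

Work the shutter of the dust-extraction port on the bench: push its lever counter-clockwise (seen from above) all the way to the open stop, then push it back clockwise until its pointer stands at the index clip on the rim, and leave it there. Push the lever's upright tab from one side at a time with the fingers, never pinching it, and do not disturb the cup, the filter cartridge or the knife.

Things in the scene. Friction and masses are not known exactly. Their poses are not given: they have to be found in the camera images.
- port: Dust port fixed on the bench, place and yaw vary: round aluminium flange 290 mm across, 12 mm thick, origin under its centre, a blue drum 148 mm across in its middle. Black scale ticks every 10 degrees, from shut to open, span 45 degrees either side of its +x axis. At either end of the lever's travel a steel stop post, 9 mm thick, 88 mm from the axis, top 44 mm above the bench.
- ring_axis (a point): Point on the vertical axis of the shutter ring, level with the ring's top, 41 mm above the bench. The bare steel ring, 148 mm across, lies on the port's drum, turns about this axis and carries the lever.
- shutter (a joint): Angle of the ring and its lever, rad: 0 = shut, at the clockwise stop; grows counter-clockwise seen from above to 1.571 = fully open, at the other stop. The ring is stiff (about 3 N at the tab turns it) and stays where it is left.
- lever_tab (a point): Centre of the lever's upright tab, 100 mm from the ring's axis, 64 mm above the bench; x axis radially outward. Dark steel core with a black rubber cheek on either side: 18 mm thick along the arc, 24 mm radially, 41 to 87 mm above the bench (cheeks 46 to 82 mm). A flat steel arm 12 mm wide, top 41 mm above the bench, joins it to the ring.
- cheek_ccw (a point): Centre of the outer face of the rubber cheek on the counter-clockwise side of the tab (24 x 5 x 36 mm), 9 mm from the tab's centre; pushed to turn the lever clockwise.
- cheek_cw (a point): Centre of the outer face of the rubber cheek on the clockwise side of the tab (24 x 5 x 36 mm), 9 mm from the tab's centre; pushed to turn the lever counter-clockwise.
- pointer_tip (a point): Outer end of the lever's thin dark steel pointer needle (4 mm wide), 122 mm from the ring's axis, 37 mm above the bench, in line with the tab; x axis points radially outward.
- index_tip (a point): Inner tip of the index clip, a dark steel clip 18 mm wide with a brass screw, fixed on the flange's rim; its wedge points at the ring's axis. Tip 125 mm from the axis, 15 mm above the bench; the clip reaches out to 153 mm and up to 28 mm. x axis radially outward. Its place on the scale varies from 0.35 to 1.15 rad from the shut end.
- cup: Bystander: loose blue cup, 66 mm across, 78 mm tall, origin under its centre; stands just counter-clockwise of the flange.
- cartridge: Bystander: loose grey respirator filter cartridge, 86 mm across, 46 mm tall, origin under its centre; stands on the clockwise side of the flange.
- knife: Bystander: loose knife with wooden handle lying flat beyond the flange, about 230 mm long along its y axis, 30 mm wide, 18 mm high, origin under the joint of blade and handle.
There are look-alikes about, which are no part of the job. Of the things shaped like the part that bears index_tip, the dark steel one is meant.

How it is judged (in metres and radians):
On the way, in this order (a step that is already met when the one before it is completed fails the run):
1. the lever is pushed to the open stop (value of joint shutter above 1.51 rad), for 0.1 s.
2. the lever is pushed back until the pointer stands at the index clip (angle between the x axis of pointer_tip and the x axis of index_tip, either way round below 0.052 rad), for 0.2 s.
At the end, for the whole second after the job is handed in: The pointer is in line with the index clip to within 3 degrees (about 6 mm at the pointer's tip), the lever is at rest, and cup, cartridge and knife lie within 20 mm of where they were (angle between the x axis of pointer_tip and the x axis of index_tip, either way round below 0.052 rad and velocity of joint shutter between -0.02 and 0.02 rad/s and distance of each of cup, cartridge, knife from where it was at the start of the episode below 0.02 m); the robot touches nothing.
It fails at once if the tab is pinched (both cheeks pressed at once) (contact force between the fingers and shutter_c0 above 0.5 N and contact force between the fingers and shutter_c1 above 0.5 N).
It fails at once if a bystander is disturbed: moved or lifted by 20 mm (distance of any of cup, cartridge, knife from where it was at the start of the episode above 0.02 m).
It also fails if it takes over 54 s, if anything falls off the work surface, if the arm or the gripper's body presses on something with over 40 N, if the wrist force passes 120 N, or if a joint passes its speed limit or range.

## Robot

A 7-joint arm with a two-finger parallel gripper is mounted at the origin on the work surface. World frame = base frame: x ahead of the robot, y to its left, z up, the work surface at z = 0. Lengths are in m, angles in degrees, forces in N, time in s.
With the tool pointing down it reaches from about 0.425 to 0.875 m from the base axis. Payload 4.7 kg.
Tool frame: the origin (TCP) lies midway between the tips of the shut fingers; the grasp point (between the pads) lies 19 mm behind it; z points along the fingers, y is the line along which they close (so a half turn about z gives the same grasp; the last joint's range is limited). The gripper opens to 87 mm and grips with 3 to 60 N. Pads are 19 mm wide; open, the fingers measure 117 mm over their backs; the gripper's body (75 mm by 190 mm) begins 51 mm behind the grasp point.
Start: joints at [-71.614, 18.392, -4.016, 83.108, 1.295, 78.541, -3.26], TCP at [0.196, 0.62, 0.223] pointing down, gripper open.
Joint ranges: [-163.93, 163.93], [-17.29, 119.83], [-79.2, 71.16], [3.27, 140.29], [-89.18, 269.18], [5.43, 117.66], [-154.24, 154.24]. Speed limits (degrees/s): [147.25, 147.25, 180, 180, 180, 180, 180].

## Interface

Orientations are given as [roll, pitch, yaw] about the fixed x, y, z axes, in that order (R = Rz(yaw) Ry(pitch) Rx(roll)).
In Python, from cell import env, viewer, boxes_of, masks_of gives the robot as it stands. The module is installed in compiled form; this text tells all that it offers.
- The arm moves only by the tool apply_moves, never from a script. Its argument "moves" is a list of rows, each a list of 7 numbers: the shift along the tool's x, y, z scaled (see below), then the turn, a rotation vector about the tool's x, y, z scaled (see below), then the opening, from 0 (shut) to 1 (fully open). A call has 1 to 20 rows; each row is the pose to reach, as a shift and turn from the pose commanded when the call began, along the tool's axes at that moment; what a row does not reach only later rows make up. The controller multiplies each number of a shift by 0.2 m and each number of a turn by 1.5 rad. A row lasts 1/10 s, in which the tool goes at most 50 mm and 8.59 degrees, less where a joint would pass 70% of its speed; a pose out of reach is approached as far as the arm can. A call with a number of a shift or a turn outside -1 to 1 is refused whole. A call with a gripper value outside its range is refused whole. The fingers move at their own pace and stop on an object; "grip_force" is the grip in N (left out, the last holds). Time passes only in rows, so rows that repeat a pose let the fingers close. It gives the time, the measured TCP pose, the force, the opening and the grip force at its end, in the units of the state.
- env.get_obs(): the state, without advancing time (a new reading comes with each control period).
- viewer.read_camera(name): name is "scene" or "top" or "wrist"; returns the picture (400x640x3 uint8, red, green, blue); there is no depth.
- viewer.get_calibration(name): a dict with "fov_y" (degrees; the focal length in pixels is half the picture's height over the tangent of half this angle, whatever the lens; pixels are square), "cx", "cy" (the principal point, pixels), "k1" (the pictures are not rectified: a ray, as slopes to the right and down, at radius r is drawn at 1 + k1 r^2 times it, then the intrinsics apply), "position" and "orientation" of the camera in the world. Camera axes: x right, y up, looking along -z (the intrinsics and any distortion apply to the point x, -y, -z); pixel columns grow to the right and rows downward; lengths in m; the calibration is good to about 2 mm. A picture is of the moment at which its call begins: read the wrist's pose just before it. get_calibration takes no time and is no camera call; for the wrist camera it gives the pose at the moment of the call.
- env.sign_off(): hands the job in; it is judged then, once.
Trained networks look in the newest picture that a camera, given by its name, has taken for a name from the list of things; names that differ only in an ending like _2 or _b are one class to them, and where a whole thing is asked for, a point or a joint stands for the part that bears it (a point fixed in the world has none). Each returns a list of dicts, best first, with "conf" (0 to 1); they miss things now and then, are a little off and sometimes report something else, mostly with a low value. They report only what shows in the picture. A call takes as long as a camera call. They do not tell look-alikes from the thing itself.
- boxes_of(camera, target): "location" ([column, row] in pixels, amid what is visible of it).
- masks_of(camera, target): "pixels" (400x640 bool, what is visible of it) and "location" ([column, row] in pixels, amid what is visible of it).
The state is a dict: "time_s": time; "qpos": joint angles; "joint_velocities": joint speeds; "effort": joint torques, N m; "tool_pos": TCP position; "tool_rot": TCP orientation; "force": force on the tool from outside, world axes, zero at the start; "wrist_torque": the same for the moment, N m; "grip_width": finger opening in m; "grasp_force": force on a finger pad.
Only numpy, scipy, OpenCV 4.12 (cv2) and the standard library are available. Lean on these libraries where they do the work, as an engineer would, in place of code of your own. Each camera call takes 0.05 s, during which the arm holds its last target. There are 200 camera calls.

## Working session

There is one attempt and no reset: what is moved stays moved. The work goes in short steps, Python scripts to look and compute and a tool call to move; the robot and the scene stay as the last step left them, time stands still between calls to the robot, and variables do not carry over. Pictures are saved under pics/ and viewed, at most 10 in all, crops included, and the job is handed in when it is done.

Besides the shell and the picture viewer there is one more tool, called after "Call:" as a command line: name --pt "numbers of a row" for each row, then --argument value for the rest. apply_moves: Moves the arm, as the interface text tells. Shifts and turns lie within -1 to 1; 1 stands for 0.2 m of shift or 1.5 rad of turn. Its arguments: {"type":"object","properties":{"moves":{"type":"array","items":{"type":"array","items":{"type":"number","minimum":-1,"maximum":1}}},"grip_force":{"type":"number"}},"required":["moves"]}

```bash
mkdir -p pics
cat > h.py <<'E'
import numpy as np, cv2
from scipy.spatial.transform import Rotation as R
from cell import env, viewer, boxes_of, masks_of
def cam(c):
    k=viewer.get_calibration(c); o=np.array(k["orientation"],float)
    M=o if o.shape==(3,3) else (R.from_euler('xyz',o,degrees=True).as_matrix() if o.size==3 else None)
    f=200/np.tan(np.radians(k["fov_y"])/2); return k,M,f
def ray(c,px,C=None):
    k,M,f=C or cam(c); d=(np.array(px,float)-[k["cx"],k["cy"]])/f
    u=d.copy()
    for _ in range(20): u=d/(1+k["k1"]*(u@u))
    v=M@np.array([u[0],-u[1],-1]); return np.array(k["position"],float),v
def onz(c,px,z,C=None):
    p,v=ray(c,px,C); return p+v*(z-p[2])/v[2]
def proj(c,X,C=None):
    k,M,f=C or cam(c); q=M.T@(np.array(X)-k["position"]); u=np.array([q[0],-q[1]])/-q[2]
    return u*(1+k["k1"]*(u@u))*f+[k["cx"],k["cy"]]
def tri(obs):
    A=np.zeros((3,3));b=np.zeros(3)
    for p,v in obs:
        v=v/np.linalg.norm(v);P=np.eye(3)-np.outer(v,v);A+=P;b+=P@p
    return np.linalg.solve(A,b)
E
python3 - <<'E'
from h import *
print(viewer.get_calibration("top"),viewer.get_calibration("scene"),viewer.get_calibration("wrist"))
for c in ["top","scene"]:
    cv2.imwrite(f"pics/{c}1.png",viewer.read_camera(c)[:,:,::-1])
    for t in ["port","lever_tab","pointer_tip","index_tip","cup","cartridge","knife"]:
        print(c,t,[(np.round(b["location"],1).tolist(),round(b["conf"],2)) for b in boxes_of(c,t)[:4]])
print(env.get_obs())
E
```

```text
{'fov_y': 48.43959408306029, 'cx': 312.4628909249572, 'cy': 204.6330676032257, 'k1': -0.07941131540645144, 'position': array([0.36124713, 0.0837365 , 1.14911161]), 'orientation': array([  9.17400634,  -1.62314047, -90.82359689])} {'fov_y': 56.44944947557765, 'cx': 318.1698857507341, 'cy': 208.49649727607957, 'k1': -0.0426581468119552, 'position': array([ 1.05861608, -0.32340561,  0.58432787]), 'orientation': array([51.59678601, -0.71957844, 52.99784631])} {'fov_y': 66.54075587688827, 'cx': 315.0285464648621, 'cy': 196.55997471508954, 'k1': -0.011983730907250592, 'position': array([0.11881086, 0.64224547, 0.38347141]), 'orientation': array([-17.12216328,   0.10171637,  72.40807619])}
top port [([350.5, 234.5], 0.86)]
top lever_tab [([355.0, 233.2], 0.92)]
top pointer_tip [([355.8, 230.1], 0.88)]
top index_tip [([442.8, 228.7], 0.66), ([387.3, 193.0], 0.56), ([323.6, 146.7], 0.54)]
top cup [([272.0, 213.6], 0.57)]
top cartridge [([430.3, 275.7], 0.91)]
top knife [([270.3, 212.4], 0.55)]
scene port [([254.1, 237.8], 0.63)]
scene lever_tab [([250.1, 229.5], 0.71)]
scene pointer_tip [([24
[... 230 characters left out ...]
': 0.8, 'qpos': array([-71.61433723,  18.39109925,  -4.01711345,  83.10705763,
         1.29531087,  78.54117869,  -3.25940727]), 'joint_velocities': array([ 0.01266474,  0.00596586,  0.1211998 ,  0.0942741 , -0.04052883,
       -0.10860466, -0.09998107]), 'effort': array([ 6.01247461e-05, -4.91031897e+01, -4.03260682e-01, -3.12753761e+01,
       -6.38866704e-02,  3.36388755e-02,  2.74078765e-06]), 'tool_pos': array([0.19632657, 0.61966606, 0.22260035]), 'tool_rot': array([1.79994181e+02, 2.71626239e-03, 1.62424738e+02]), 'force': array([0.57956979, 0.11000037, 0.34454666]), 'wrist_torque': array([-0.00060051, -0.00836618, -0.01027978]), 'grasp_force': 0.0, 'grip_width': 0.08687931799049042}
```

View pics/top1.png

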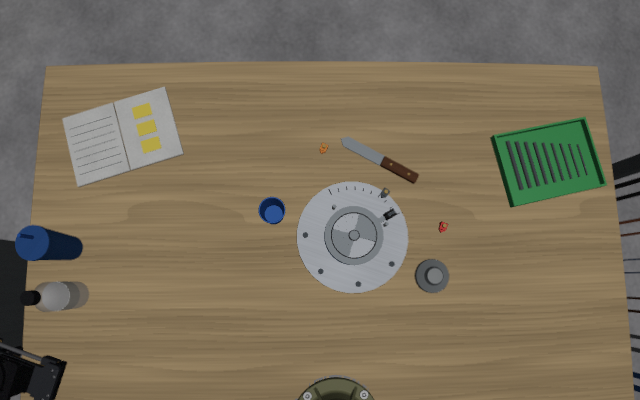

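View pics/scene1.png

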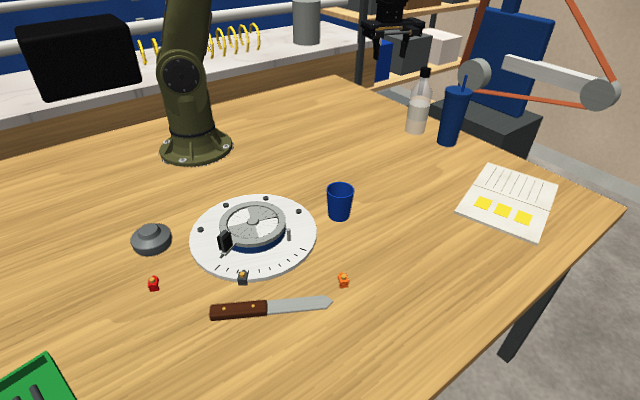

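The top view shows the flange at about (353,236), the tab at (390,214), the dark clip at (384,193), and the stop posts at about (334,207) and (386,224). The red (443,227) and orange (323,148) clips are the look-alikes. The cup is at (272,211) and the cartridge at (432,275).

Run:
```python
from h import *
T=cam("top");S=cam("scene")
viewer.read_camera("top");viewer.read_camera("scene")
m=masks_of("top","port")[0]["pixels"].astype(np.uint8)
cs=max(cv2.findContours(m,0,1)[0],key=cv2.contourArea)
pts=np.array([onz("top",p,0.012,T)[:2] for p in cv2.convexHull(cs)[:,0,:]],np.float32)
(c,r)=cv2.minEnclosingCircle(pts); print("enc",c,r, cv2.fitEllipse(pts))
for t,i,j,z in [("lever_tab",0,0,.064),("cup",0,0,.04),("cartridge",0,0,.03),("knife",0,0,.01),("index_tip",1,1,.02),("port",0,0,.012)]:
    a=boxes_of("top",t);b=boxes_of("scene",t)
    print(t,[np.round(onz("top",q["location"],z,T),3).tolist() for q in a],[np.round(onz("scene",q["location"],z,S),3).tolist() for q in b])
for n,p in [("tab",(390,214)),("clip",(384,193))]: print(n,onz("top",p,.05,T),onz("top",p,.02,T))
```

```text
enc (0.46167150139808655, -0.05197865888476372) 0.14601442217826843 ((0.46186181902885437, -0.0527726374566555), (0.2879370450973511, 0.2894846498966217), 112.46759033203125)
lever_tab [[0.461, -0.054, 0.064]] [[0.501, -0.079, 0.064]]
cup [] [[0.513, 0.163, 0.04]]
cartridge [[0.363, -0.246, 0.03]] [[0.372, -0.256, 0.03], [0.59, -0.149, 0.03]]
knife [[0.653, -0.142, 0.01], [0.464, -0.059, 0.01]] [[0.663, -0.142, 0.01]]
index_tip [[0.466, -0.06, 0.02], [0.58, -0.144, 0.02]] [[0.585, -0.146, 0.02], [0.491, -0.285, 0.02], [0.7, 0.018, 0.02]]
port [[0.469, -0.047, 0.012]] [[0.484, -0.067, 0.012]]
tab [ 0.51258192 -0.14471868  0.05      ] [ 0.51671257 -0.15095431  0.02      ]
clip [ 0.56642545 -0.1316485   0.05      ] [ 0.57202575 -0.13752738  0.02      ]
```

```bash
cat >> h.py <<'E'
def rel(*poses, start=None):
    "world [x,y,z,yaw] targets -> move numbers from the measured (or given) pose, tool down"
    o=env.get_obs()
    p0,y0=(o["tool_pos"],o["tool_rot"][2]) if start is None else (np.array(start[:3]),start[3])
    M=R.from_euler('xyz',[180,0,y0],degrees=True).as_matrix()
    for x,y,z,w in poses:
        d=M.T@(np.array([x,y,z])-p0)/0.2; t=-np.radians((w-y0+180)%360-180)/1.5
        print(np.round(d,3).tolist(),"turn z",round(t,3))
E
python3 - <<'E'
from h import *
rel([.42,.35,.25,125],[.48,-.1,.25,90])
E
```

```text
[-1.473, -0.948, -0.137] turn z 0.435
[-2.439, -3.002, -0.137] turn z 0.843
```

Call:
apply_moves --pt "-1 -0.65 -0.14 0 0 0.3 0" --pt "-1 -0.65 -0.14 0 0 0.3 0" --pt "-1 -0.65 -0.14 0 0 0.3 0" --pt "-1 -0.65 -0.14 0 0 0.3 0" --pt "-1 -0.65 -0.14 0 0 0.3 0" --pt "-1 -0.65 -0.14 0 0 0.3 0"

```text
time_s: 2.15
tool_pos: [0.3539, 0.4298, 0.2521]
tool_rot: [179.9, 0.2, 136.0]
force: [0.0, 0.2, 0.6]
grip_width: 0.047
grasp_force: 0.0
```

Run:
```python
from h import *
o=env.get_obs();print(o["tool_pos"],o["tool_rot"])
rel([.43,.25,.25,115],[.48,-.1,.25,90])
```

```text
[0.35389713 0.42975227 0.25210674] [1.79858671e+02 1.77916880e-01 1.35996452e+02]
[-0.898, -0.382, 0.011] turn z 0.244
[-2.294, -1.467, 0.011] turn z 0.535
```

Call:
apply_moves --pt "-1 -0.55 0 0 0 0.3 0" --pt "-1 -0.55 0 0 0 0.3 0" --pt "-1 -0.55 0 0 0 0.3 0" --pt "-1 -0.55 0 0 0 0.3 0" --pt "-1 -0.55 0 0 0 0.3 0" --pt "-1 -0.55 0 0 0 0.3 0"

```text
time_s: 2.75
tool_pos: [0.4194, 0.2137, 0.2511]
tool_rot: [179.9, 0.0, 110.4]
force: [0.6, 0.7, 0.0]
grip_width: 0.0028
grasp_force: 0.0
```

Run:
```python
from h import *
o=env.get_obs();print(o["tool_pos"],o["tool_rot"])
rel([.48,-.1,.25,90])
```

```text
[0.41937032 0.2136803  0.25112811] [1.79933609e+02 1.80816031e-02 1.10415349e+02]
[-1.576, -0.263, 0.006] turn z 0.238
```

Call:
apply_moves --pt "-1 -0.1 0 0 0 0 0" --pt "-1 -0.1 0 0 0 0 0" --pt "-1 -0.1 0 0 0 0 0" --pt "-1 -0.1 0 0 0 0 0" --pt "-1 -0.1 0 0 0 0 0"

```text
time_s: 3.25
tool_pos: [0.4715, 0.0177, 0.2512]
tool_rot: [179.9, 0.1, 110.3]
force: [0.4, -0.1, -0.0]
grip_width: 0.0005
grasp_force: 0.0
```

Call:
apply_moves --pt "-0.58 -0.16 0 0 0 0.24 0" --pt "-0.58 -0.16 0 0 0 0.24 0" --pt "-0.58 -0.16 0 0 0 0.24 0" --pt "-0.58 -0.16 0 0 0 0.24 0" --pt "-0.58 -0.16 0 0 0 0.24 0" --pt "-0.58 -0.16 0 0 0 0.24 0"

```text
time_s: 3.85
tool_pos: [0.4818, -0.0931, 0.2504]
tool_rot: [-180.0, -0.0, 90.5]
force: [-0.4, 0.1, -0.4]
grip_width: 0.0005
grasp_force: 0.0
```

Run:
```python
from h import *
o=env.get_obs();print(o["tool_pos"],o["tool_rot"])
W=cam("wrist")
im=viewer.read_camera("wrist");cv2.imwrite("pics/w1.png",im[:,:,::-1])
import pickle;pickle.dump((W,im),open("w1.pkl","wb"));print(W)
for t in ["port","lever_tab","pointer_tip","index_tip","cup","cartridge"]:
    print(t,[(np.round(b["location"],1).tolist(),round(b["conf"],2)) for b in boxes_of("wrist",t)[:4]])
print("axis proj",proj("wrist",[.462,-.052,.041],W))
```

```text
[ 0.48181613 -0.0931072   0.25038059] [-1.79982136e+02 -4.03024918e-02  9.04871953e+01]
({'fov_y': 66.54075587688827, 'cx': 315.0285464648621, 'cy': 196.55997471508954, 'k1': -0.011983730907250592, 'position': array([ 0.48097758, -0.01382169,  0.41244929]), 'orientation': array([-1.70550764e+01, -8.52450058e-04,  4.70578304e-01])}, array([[ 9.99966272e-01, -7.84750198e-03, -2.42303510e-03],
       [ 8.21304846e-03,  9.55991059e-01,  2.93280822e-01],
       [ 1.48780602e-05, -2.93290831e-01,  9.56023268e-01]]), np.float64(304.81420931598313))
port [([298.5, 122.8], 0.61)]
lever_tab [([303.7, 138.1], 0.94)]
pointer_tip [([298.7, 136.3], 0.91)]
index_tip [([496.1, 81.1], 0.91), ([383.7, 199.9], 0.74), ([299.0, 122.8], 0.25)]
cup [([299.3, 135.8], 0.6)]
cartridge [([232.5, 243.5], 0.48)]
axis proj [298.97804997 136.17648346]
```

View pics/w1.png

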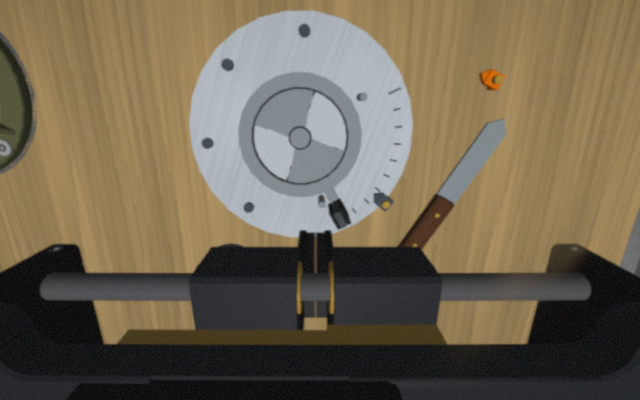

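The hub sits at (300,138), the tab at about (340,212), the dark clip at (383,200), and the posts at (361,97) and (321,201). I'll zoom in for accurate picks.

Run:
```python
from h import *
import pickle
W,im=pickle.load(open("w1.pkl","rb"))
c=cv2.resize(im[80:230,290:420],None,fx=5,fy=4*1.0,interpolation=cv2.INTER_CUBIC) if 0 else cv2.resize(im[80:228,270:430],None,fx=4,fy=4,interpolation=cv2.INTER_CUBIC)
cv2.imwrite("pics/w1z.png",c[:,:,::-1])
# ring-top outer/disc circle fit by flange mask rim
m=masks_of("wrist","port")[0]["pixels"].astype(np.uint8)
h=cv2.convexHull(max(cv2.findContours(m,0,1)[0],key=cv2.contourArea))[:,0,:]
h=h[h[:,1]<215]
P=np.array([onz("wrist",p,.012,W)[:2] for p in h])
A=np.c_[2*P,np.ones(len(P))];s=np.linalg.lstsq(A,(P**2).sum(1),rcond=None)[0];print("flange",s[:2],np.sqrt(s[2]+s[:2]@s[:2]))
print("hub",onz("wrist",(300,138),.041,W))
```

```text
flange [ 0.46253532 -0.05330699] 0.1436951933482485
hub [ 0.46321558 -0.05415773  0.041     ]
```

View pics/w1z.png

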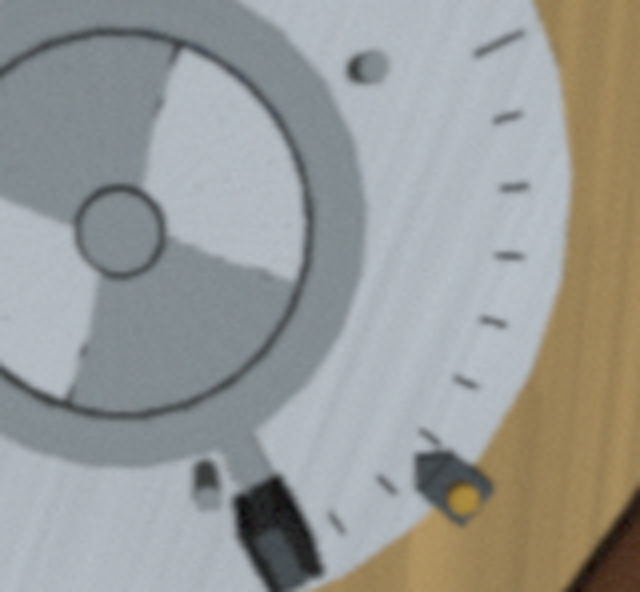

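Run:
```python
from h import *
import pickle
W,im=pickle.load(open("w1.pkl","rb"))
C=np.array([.463,-.0537])
f=lambda u,v,z:onz("wrist",(270+u/4,80+v/4),z,W)[:2]
def rep(n,u,v,z):
    d=f(u,v,z)-C;print(n,round(np.linalg.norm(d)*1000,1),"mm",round(np.degrees(np.arctan2(d[1],d[0])),2))
for i,(u,v) in enumerate([(500,43),(508,118),(514,187),(510,256),(493,322),(466,382),(430,437),(387,485),(337,523)]): rep(90-10*i,u,v,.012)
rep("hub",120,231,.041)
rep("screw",463,499,.028);rep("tip",419,458,.015);rep("tip2",419,458,.024)
rep("post open",375,67,.044);rep("post shut",207,498,.044)
rep("tabtop",278,550,.087);rep("tab arm",246,462,.041)
m=[b for b in masks_of("wrist","index_tip") if abs(b["location"][0]-384)<8][0]["pixels"]
v,u=np.nonzero(m);print(len(u));d=onz("wrist",(u.mean(),v.mean()),.02,W)[:2]-C;print(np.hypot(*d),np.degrees(np.arctan2(d[1],d[0])))
```

```text
90 129.9 mm 25.34
80 126.2 mm 15.22
70 126.1 mm 5.37
60 126.6 mm -4.64
50 126.5 mm -14.68
40 126.4 mm -24.55
30 126.5 mm -34.59
20 127.0 mm -44.58
10 126.9 mm -54.42
hub 0.3 mm -36.38
screw 143.8 mm -38.08
tip 127.3 mm -38.03
tip2 124.2 mm -37.59
post open 87.9 mm 32.66
post shut 88.1 mm -71.76
tabtop 96.9 mm -61.02
tab arm 82.7 mm -61.18
194
0.13946830117046366 -37.94913341041223
```

```bash
cat >> h.py <<'E'
C=np.array([.463,-.0537])
def at(th,d,z=.056,r=.1):
    t=np.radians(th);er=np.array([np.cos(t),np.sin(t)]);et=np.array([-er[1],er[0]])
    return [*(C+r*er+d*et),z,th+90]
E
python3 - <<'E'
from h import *
print(at(-61,-.034)); rel(at(-61,-.034,.2),at(-61,-.034,.12),at(-61,-.034))
E
```

```text
[np.float64(0.4817438919818943), np.float64(-0.15764549780231504), 0.056, 29]
[-0.31, -0.0, 0.253] turn z 0.713
[-0.31, -0.0, 0.653] turn z 0.713
[-0.31, -0.0, 0.973] turn z 0.713
```

Call:
apply_moves --pt "-0.31 0 0.1 0 0 0.713 0" --pt "-0.31 0 0.25 0 0 0.713 0" --pt "-0.31 0 0.25 0 0 0.713 0" --pt "-0.31 0 0.25 0 0 0.713 0" --pt "-0.31 0 0.25 0 0 0.713 0" --pt "-0.31 0 0.25 0 0 0.713 0" --pt "-0.31 0 0.25 0 0 0.713 0" --pt "-0.31 0 0.25 0 0 0.713 0" --pt "-0.31 0 0.45 0 0 0.713 0" --pt "-0.31 0 0.6 0 0 0.713 0" --pt "-0.31 0 0.6 0 0 0.713 0"

```text
time_s: 5.4
tool_pos: [0.4786, -0.1569, 0.1271]
tool_rot: [-179.8, 0.4, 29.1]
force: [-0.0, -0.2, -0.0]
grip_width: 0.0004
grasp_force: 0.0
```

Run:
```python
from h import *
o=env.get_obs();print(o["tool_pos"],o["tool_rot"])
W=cam("wrist");im=viewer.read_camera("wrist");cv2.imwrite("pics/w2.png",im[:,:,::-1])
rel(at(-61,-.034))
```

```text
[ 0.47863358 -0.15694156  0.1270753 ] [-179.76404896    0.36864351   29.09782441]
[0.006, 0.004, 0.367] turn z 0.001
```

View pics/w2.png

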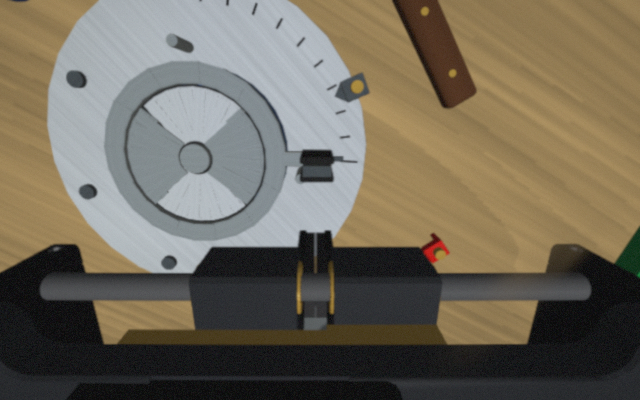

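The tab at (317,163) is directly ahead of the closed fingers, which have clear space to descend. I'll go down now.

Call:
apply_moves --pt "0 0 0.18 0 0 0 0" --pt "0 0 0.36 0 0 0 0" --pt "0 0 0.36 0 0 0 0" --pt "0 0 0.36 0 0 0 0"

```text
time_s: 5.85
tool_pos: [0.4828, -0.1582, 0.0602]
tool_rot: [179.9, -0.0, 29.0]
force: [-0.3, -0.5, 0.6]
grip_width: 0.0002
grasp_force: 0.0
```

Run:
```python
from h import *
o=env.get_obs();print(o["tool_pos"],o["tool_rot"],o["force"])
print("A");rel(*[at(t,-.019) for t in (-61,-56,-51,-46,-41,-36,-31,-26,-21,-16,-11)],start=at(-61,-.034))
print("B");rel(*[at(t,-.019) for t in (-6,-1,4,9,14,18,21,24,26,28)],start=at(-11,-.019))
```

```text
[ 0.48277375 -0.15818297  0.06017266] [ 1.79938257e+02 -4.30358521e-02  2.89894250e+01] [-0.27491396 -0.49537038  0.5955535 ]
A
[0.075, -0.0, -0.0] turn z -0.0
[0.119, 0.006, 0.0] turn z -0.058
[0.163, 0.009, 0.0] turn z -0.116
[0.208, 0.008, 0.0] turn z -0.175
[0.252, 0.002, 0.0] turn z -0.233
[0.295, -0.007, -0.0] turn z -0.291
[0.338, -0.019, -0.0] turn z -0.349
[0.379, -0.036, -0.0] turn z -0.407
[0.419, -0.056, -0.0] turn z -0.465
[0.456, -0.079, -0.0] turn z -0.524
[0.492, -0.106, -0.0] turn z -0.582
B
[0.044, 0.006, 0.0] turn z -0.058
[0.088, 0.009, 0.0] turn z -0.116
[0.133, 0.008, 0.0] turn z -0.175
[0.177, 0.002, 0.0] turn z -0.233
[0.22, -0.007, -0.0] turn z -0.291
[0.254, -0.017, -0.0] turn z -0.337
[0.279, -0.026, -0.0] turn z -0.372
[0.304, -0.036, -0.0] turn z -0.407
[0.32, -0.044, -0.0] turn z -0.431
[0.336, -0.052, -0.0] turn z -0.454
```

Call:
apply_moves --pt "0.04 0 0.01 0 0 0 0" --pt "0.075 0 0.01 0 0 0 0" --pt "0.119 0.006 0.01 0 0 -0.058 0" --pt "0.163 0.009 0.01 0 0 -0.116 0" --pt "0.208 0.008 0.01 0 0 -0.175 0" --pt "0.252 0.002 0.01 0 0 -0.233 0" --pt "0.295 -0.007 0.01 0 0 -0.291 0" --pt "0.338 -0.019 0.01 0 0 -0.349 0" --pt "0.379 -0.036 0.01 0 0 -0.407 0" --pt "0.419 -0.056 0.01 0 0 -0.465 0" --pt "0.456 -0.079 0.01 0 0 -0.524 0" --pt "0.492 -0.106 0.01 0 0 -0.582 0" --pt "0.492 -0.106 0.01 0 0 -0.582 0"

```text
time_s: 7.15
tool_pos: [0.5596, -0.0906, 0.0579]
tool_rot: [179.8, -0.0, 79.1]
force: [0.8, -0.1, -0.3]
grip_width: 0.0006
grasp_force: 0.0
```

Run:
```python
from h import *
o=env.get_obs();print(o["tool_pos"],o["tool_rot"],o["force"],at(-11,-.019))
W=cam("wrist");im=viewer.read_camera("wrist");cv2.imwrite("pics/w3.png",im[:,:,::-1])
```

```text
[ 0.55964079 -0.09062953  0.05791684] [ 1.79835283e+02 -3.37053593e-02  7.90992590e+01] [ 0.75111747 -0.09717903 -0.27857608] [np.float64(0.5575373474326121), np.float64(-0.0914318160231601), 0.056, 79]
```

View pics/w3.png

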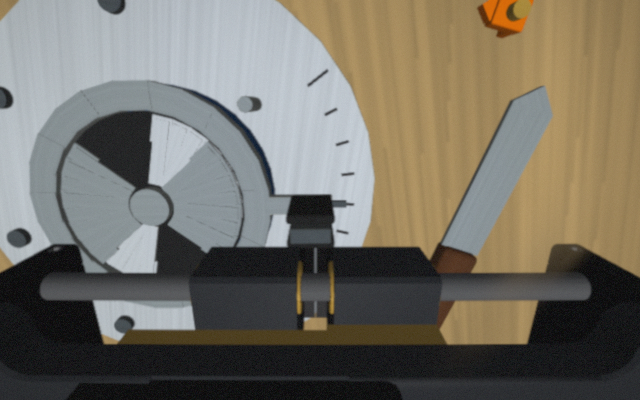

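The lever is moving with the fingers; the pointer tip is at about (350,204). I'll continue towards the stop.

Call:
apply_moves --pt "0.044 0.006 0 0 0 -0.058 0" --pt "0.088 0.009 0 0 0 -0.116 0" --pt "0.133 0.008 0 0 0 -0.175 0" --pt "0.177 0.002 0 0 0 -0.233 0" --pt "0.22 -0.007 0 0 0 -0.291 0" --pt "0.254 -0.017 0 0 0 -0.337 0" --pt "0.279 -0.026 0 0 0 -0.372 0" --pt "0.296 -0.033 0 0 0 -0.395 0" --pt "0.304 -0.036 0 0 0 -0.407 0" --pt "0.304 -0.036 0 0 0 -0.407 0" --pt "0.304 -0.036 0 0 0 -0.407 0"

```text
time_s: 8.3
tool_pos: [0.5624, -0.0308, 0.0569]
tool_rot: [180.0, 0.0, 113.9]
force: [2.9, -2.4, 1.6]
grip_width: 0.0004
grasp_force: 1.1
```

Run:
```python
from h import *
o=env.get_obs();print(o["tool_pos"],o["tool_rot"],o["force"],at(24,-.019))
W=cam("wrist");im=viewer.read_camera("wrist");cv2.imwrite("pics/w4.png",im[:,:,::-1])
import pickle;pickle.dump((W,im),open("w4.pkl","wb"))
```

```text
[ 0.56237922 -0.0307765   0.05693663] [1.79973586e+02 6.02121093e-03 1.13882505e+02] [ 2.85227511 -2.36103731  1.57665517] [np.float64(0.5620825419827004), np.float64(-0.03038369938762939), 0.056, 114]
```

View pics/w4.png

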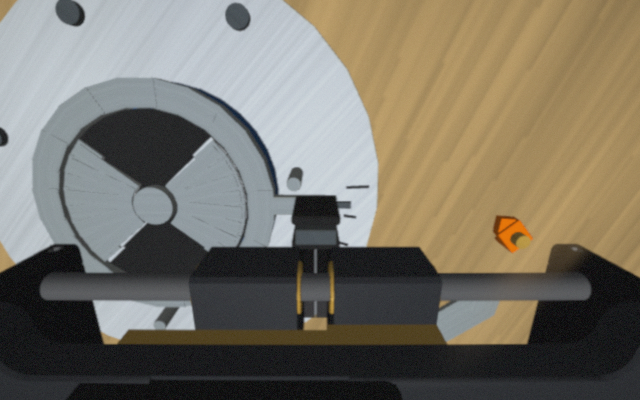

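The lever is close to the stop but the post at (295,178) still seems to have a gap to the arm at (280,204). I'll push further in small steps.

Run:
```python
from h import *
import pickle
W,im=pickle.load(open("w4.pkl","rb"))
for p,z in [((349,205),.037),((281,205),.041),((317,200),.087),((153,206),.041),((358,187),.012),((296,171),.044)]:
    d=onz("wrist",p,z,W)[:2]-C;print(p,np.hypot(*d),np.degrees(np.arctan2(d[1],d[0])))
rel(*[at(t,-.019) for t in (26,28,30)],start=at(24,-.019))
```

```text
(349, 205) 0.12079136139021461 23.31825727198537
(281, 205) 0.07841539927102147 24.019536020134566
(317, 200) 0.10187067795450422 34.13976245287421
(153, 206) 0.0009458752082715154 -128.4535957601769
(358, 187) 0.12970006472872275 25.52343355549143
(296, 171) 0.09099343774741359 38.00518346571567
[0.018, 0.003, 0.0] turn z -0.023
[0.035, 0.005, 0.0] turn z -0.047
[0.053, 0.007, 0.0] turn z -0.07
```

Call:
apply_moves --pt "0.009 0.001 0 0 0 -0.012 0" --pt "0.018 0.003 0 0 0 -0.023 0" --pt "0.024 0.004 0 0 0 -0.03 0" --pt "0.024 0.004 0 0 0 -0.03 0" --pt "0.024 0.004 0 0 0 -0.03 0"

```text
time_s: 8.85
tool_pos: [0.5615, -0.0271, 0.0568]
tool_rot: [180.0, 0.1, 116.5]
force: [4.3, -4.0, 1.9]
grip_width: 0.0006
grasp_force: 2.7
```

Call:
apply_moves --pt "0.015 0.002 0 0 0 0 0" --pt "0.03 0.002 0 0 0 0 0" --pt "0.03 0.002 0 0 0 0 0" --pt "0.03 0.002 0 0 0 0 0"

```text
time_s: 9.25
tool_pos: [0.5614, -0.027, 0.057]
tool_rot: [179.9, 0.6, 116.3]
force: [10.0, -13.7, -4.8]
grip_width: 0.0006
grasp_force: 8.3
```

Run:
```python
from h import *
o=env.get_obs();print(o["tool_pos"],o["tool_rot"],o["force"],at(24,-.019))
W=cam("wrist");im=viewer.read_camera("wrist")
cv2.imwrite("pics/w5.png",cv2.resize(im[130:270,240:400],None,fx=4,fy=4,interpolation=cv2.INTER_CUBIC)[:,:,::-1])
import pickle;pickle.dump((W,im),open("w5.pkl","wb"))
```

```text
[ 0.56141375 -0.02702762  0.05696881] [179.86206785   0.58346611 116.33545728] [  9.96446821 -13.72046911  -4.81705231] [np.float64(0.5620825419827004), np.float64(-0.03038369938762939), 0.056, 114]
```

View pics/w5.png

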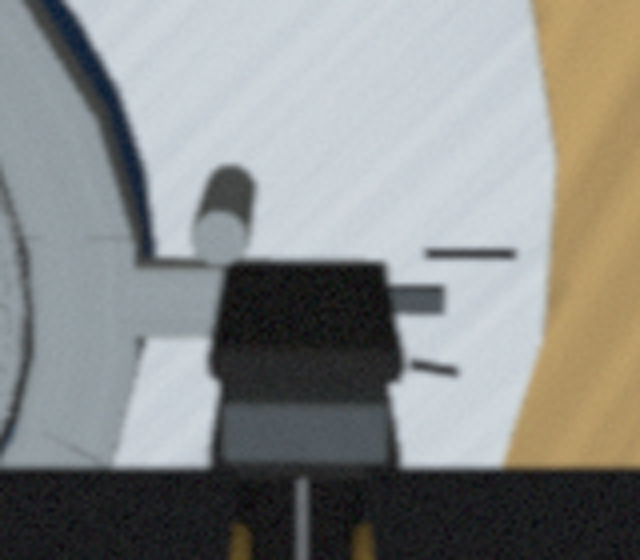

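The arm rests against the stop post: the force rose to 17 N with no further motion. So the open stop is reached. Next I back off, raise, and cross to the counter-clockwise side.

Call:
apply_moves --pt "-0.08 0 0 0 0 0 0" --pt "-0.08 0 -0.1 0 0 0 0" --pt "-0.08 0 -0.3 0 0 0 0" --pt "-0.08 0 -0.4 0 0 0 0" --pt "0.1 0 -0.4 0 0 0 0" --pt "0.3 0 -0.4 0 0 0 0" --pt "0.3 0 -0.4 0 0 0 0" --pt "0.3 0 -0.4 0 0 0 0"

```text
time_s: 10.1
tool_pos: [0.5302, 0.0351, 0.1359]
tool_rot: [-179.9, -0.1, 116.7]
force: [-0.7, -0.8, -0.3]
grip_width: 0.001
grasp_force: 0.0
```

Run:
```python
from h import *
o=env.get_obs();print(o["tool_pos"],o["tool_rot"],o["force"]);rel(at(25.4,.038))
s=at(25.4,.038)
rel(*[at(t,.0185) for t in (25,20,15,10,5,0,-5,-10,-15,-20,-24)],start=s)
```

```text
[0.53022386 0.03508962 0.13587163] [-1.79869009e+02 -1.00105421e-01  1.16744342e+02] [-0.67462188 -0.82385634 -0.30095401]
[-0.067, 0.004, 0.399] turn z 0.016
[-0.101, 0.001, 0.0] turn z 0.005
[-0.145, 0.006, 0.0] turn z 0.063
[-0.189, 0.008, 0.0] turn z 0.121
[-0.234, 0.007, 0.0] turn z 0.179
[-0.278, 0.001, 0.0] turn z 0.237
[-0.321, -0.009, -0.0] turn z 0.296
[-0.363, -0.022, -0.0] turn z 0.354
[-0.404, -0.039, -0.0] turn z 0.412
[-0.444, -0.059, -0.0] turn z 0.47
[-0.481, -0.083, -0.0] turn z 0.528
[-0.509, -0.104, -0.0] turn z 0.575
```

Call:
apply_moves --pt "-0.067 0.004 0.15 0 0 0.016 0" --pt "-0.067 0.004 0.35 0 0 0.016 0" --pt "-0.067 0.004 0.39 0 0 0.016 0" --pt "-0.067 0.004 0.39 0 0 0.016 0" --pt "-0.067 0.004 0.39 0 0 0.016 0"

```text
time_s: 10.6
tool_pos: [0.5394, 0.0215, 0.0597]
tool_rot: [179.9, 0.0, 115.1]
force: [0.2, 0.8, -0.6]
grip_width: 0.0007
grasp_force: 0.0
```

Call:
apply_moves --pt "-0.05 0 0 0 0 0 0" --pt "-0.101 0.001 0 0 0 0.005 0" --pt "-0.145 0.006 0 0 0 0.063 0" --pt "-0.189 0.008 0 0 0 0.121 0" --pt "-0.234 0.007 0 0 0 0.179 0" --pt "-0.278 0.001 0 0 0 0.237 0" --pt "-0.321 -0.009 0 0 0 0.296 0" --pt "-0.363 -0.022 0 0 0 0.354 0" --pt "-0.404 -0.039 0 0 0 0.412 0" --pt "-0.444 -0.059 0 0 0 0.47 0" --pt "-0.481 -0.083 0 0 0 0.528 0" --pt "-0.481 -0.083 0 0 0 0.528 0" --pt "-0.481 -0.083 0 0 0 0.528 0"

```text
time_s: 11.9
tool_pos: [0.5651, -0.0734, 0.0592]
tool_rot: [179.9, 0.0, 69.8]
force: [0.2, 0.2, -0.1]
grip_width: 0.0004
grasp_force: 0.0
```

Run:
```python
from h import *
o=env.get_obs();print(o["tool_pos"],o["tool_rot"],o["force"],at(-20,.0185))
rel(*[at(t,.0185) for t in (-24,-28,-31,-33,-35,-36,-37,-38)])
```

```text
[ 0.56508724 -0.0733629   0.05924885] [1.79901705e+02 1.33871183e-02 6.98446261e+01] [ 0.15095041  0.15449685 -0.11512852] [np.float64(0.5632966347301157), np.float64(-0.07051770084802755), 0.056, 70]
[-0.025, -0.008, 0.016] turn z 0.045
[-0.06, -0.005, 0.016] turn z 0.091
[-0.087, -0.005, 0.016] turn z 0.126
[-0.105, -0.005, 0.016] turn z 0.149
[-0.122, -0.006, 0.016] turn z 0.173
[-0.131, -0.007, 0.016] turn z 0.184
[-0.14, -0.008, 0.016] turn z 0.196
[-0.149, -0.009, 0.016] turn z 0.208
```

Call:
apply_moves --pt "-0.025 -0.004 0 0 0 0.045 0" --pt "-0.045 -0.004 0 0 0 0.068 0" --pt "-0.06 -0.005 0 0 0 0.091 0" --pt "-0.074 -0.005 0 0 0 0.108 0" --pt "-0.087 -0.005 0 0 0 0.126 0" --pt "-0.096 -0.005 0 0 0 0.138 0" --pt "-0.096 -0.005 0 0 0 0.138 0" --pt "-0.096 -0.005 0 0 0 0.138 0"

```text
time_s: 12.7
tool_pos: [0.5564, -0.0902, 0.0584]
tool_rot: [-180.0, 0.0, 57.9]
force: [2.4, 0.9, 1.3]
grip_width: 0.0005
grasp_force: 1.2
```

Run:
```python
from h import *
o=env.get_obs();print(o["tool_pos"],o["tool_rot"],o["force"])
d=o["tool_pos"][:2]-C
print("r",np.hypot(*d),"implied lever",np.degrees(np.arctan2(d[1],d[0])-np.arcsin(.0182/np.hypot(*d))))
W=cam("wrist");im=viewer.read_camera("wrist")
a=cv2.resize(im[100:260,130:430],None,fx=2.6,fy=2.6,interpolation=cv2.INTER_CUBIC)
cv2.imwrite("pics/w6.png",im[:,:,::-1])
t=viewer.read_camera("top")[165:265,290:420];t=cv2.resize(t,None,fx=5,fy=5,interpolation=cv2.INTER_CUBIC);cv2.imwrite("pics/t6.png",t[:,:,::-1])
```

```text
[ 0.55637477 -0.09020684  0.05844695] [-1.79958216e+02  3.07182520e-02  5.79217383e+01] [2.3662332  0.90753479 1.34040185]
r 0.10025765583367115 implied lever -31.813089241258957
```

View pics/t6.png

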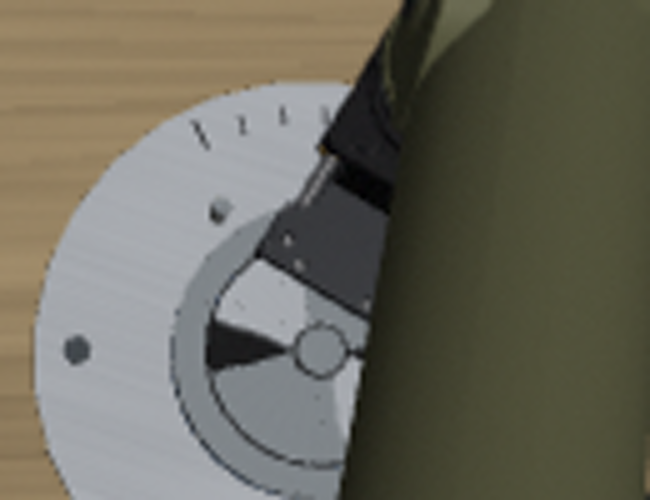

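The arm hides the lever from the top camera. The kinematic contact estimate puts the lever at about -31.8°, and the clip is at -38.0°.

Run:
```python
from h import *
rel(*[at(t,.0182,.058) for t in (-33,-34.5,-36,-37.5)])
```

```text
[-0.01, 0.01, 0.001] turn z 0.011
[-0.024, 0.012, 0.001] turn z 0.028
[-0.037, 0.014, 0.001] turn z 0.046
[-0.05, 0.015, 0.001] turn z 0.063
```

Call:
apply_moves --pt "-0.01 0.004 0 0 0 0.011 0" --pt "-0.024 0.006 0 0 0 0.028 0" --pt "-0.037 0.007 0 0 0 0.046 0" --pt "-0.05 0.008 0 0 0 0.063 0" --pt "-0.05 0.008 0 0 0 0.063 0" --pt "-0.05 0.008 0 0 0 0.063 0"

```text
time_s: 13.4
tool_pos: [0.5522, -0.0999, 0.0581]
tool_rot: [-180.0, 0.1, 52.5]
force: [-0.6, 2.5, -0.1]
grip_width: 0.0001
grasp_force: 0.7
```

Run:
```python
from h import *
o=env.get_obs();print(o["tool_pos"],o["tool_rot"],o["force"])
d=o["tool_pos"][:2]-C
print("r",np.hypot(*d),"implied lever",np.degrees(np.arctan2(d[1],d[0])-np.arcsin(.0182/np.hypot(*d))))
```

```text
[ 0.55217332 -0.09990684  0.05814353] [-1.79966874e+02  6.98885788e-02  5.24831501e+01] [-0.62732535  2.48866743 -0.11596529]
r 0.10043382217352205 implied lever -37.832256708569055
```

Call:
apply_moves --pt "0.1 0 0 0 0 0 0" --pt "0.1 0 0 0 0 0 0" --pt "0.1 0 -0.25 0 0 0 0" --pt "0.1 0 -0.5 0 0 0 0" --pt "0.1 0 -0.75 0 0 0 0" --pt "-0.15 0 -0.75 0 0 0 0" --pt "-0.4 0 -0.75 0 0 0 0" --pt "-0.5 0 -0.75 0 0 0 0" --pt "-0.5 0 -0.75 0 0 0 0" --pt "-0.5 0 -0.75 0 0 0 0"

```text
time_s: 14.4
tool_pos: [0.4925, -0.1781, 0.2086]
tool_rot: [180.0, -0.0, 52.5]
force: [-0.3, 1.8, -0.2]
grip_width: 0.0005
grasp_force: 0.0
```

Run:
```python
from h import *
import pickle
print(env.get_obs()["tool_pos"])
W=cam("wrist");im=viewer.read_camera("wrist");pickle.dump((W,im),open("w7.pkl","wb"))
hub=proj("wrist",[*C,.041],W); tip=proj("wrist",[.463+.12*np.cos(np.radians(-38)),-.0537+.12*np.sin(np.radians(-38)),.037],W);print(hub,tip)
x,y=np.clip((tip-[80,70]).astype(int),0,None);print(x,y)
cv2.imwrite("pics/w7.png",cv2.resize(im[y:y+140,x:x+160],None,fx=4,fy=4,interpolation=cv2.INTER_CUBIC)[:,:,::-1])
```

```text
[ 0.49250644 -0.17808412  0.20856249]
[218.38166098 102.15322096] [334.06943552 103.0884743 ]
254 33
```

View pics/w7.png

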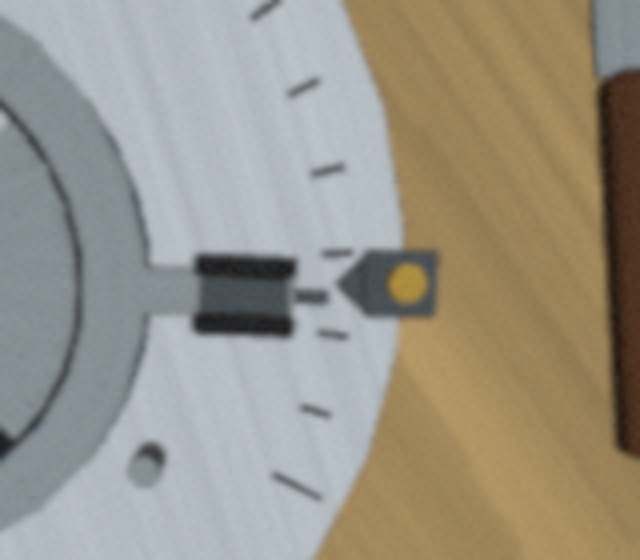

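The pointer tip is at (325,297) in the crop, the clip's tip at (338,285) and its screw at (407,284). I'll correct for the difference in height.

Run:
```python
from h import *
import pickle
W,im=pickle.load(open("w7.pkl","rb"))
for n,u,v,z in [("pointer",324,297,.037),("arm",170,291,.041),("tabtop",245,294,.087),("tip",338,285,.015),("screw",407,284,.028),("tick30",337,253,.012),("tick20",333,335,.012)]:
    d=onz("wrist",(254+u/4,33+v/4),z,W)[:2]-C;print(n,np.hypot(*d).round(4),np.degrees(np.arctan2(d[1],d[0])).round(2))
```

```text
pointer 0.1212 -39.98
arm 0.0809 -40.11
tabtop 0.1003 -39.78
tip 0.1263 -38.53
screw 0.1439 -38.28
tick30 0.1262 -34.64
tick20 0.1264 -44.75
```

The pointer is at about -40.0° and the clip at -38.4°. That is about 1.6° off, inside the 3° limit, and the ticks agree to 0.1° with the first view. The robot is clear, so I'm handing in.

```bash
python3 -c "
from h import *
print(env.sign_off())"
```

```text
the job is handed in; nothing more can be done
None
```

The lever was pushed to the open stop and then back, its pointer left about 1.6° past the index clip (limit 3°); the job is handed in with the arm clear and the bystanders never approached, though the hand-in call returned no verdict.

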